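# Release the ratchet jaw of the bowl carrier

## Robot

A 6-joint arm with a two-finger parallel gripper is mounted at the origin on the work surface. World frame = base frame: x ahead of the robot, y to its left, z up, the work surface at z = 0. Lengths are in m, angles in rad, forces in N, time in s.
With the tool pointing down it reaches from about 0.35 to 0.925 m from the base axis. Payload 6.4 kg.
Tool frame: the origin (TCP) lies midway between the tips of the shut fingers; the grasp point (between the pads) lies 19 mm behind it; z points along the fingers, y is the line along which they close (so a half turn about z gives the same grasp; the last joint's range is limited). The gripper opens to 94 mm and grips with 3 to 60 N. Pads are 16 mm wide; open, the fingers measure 119 mm over their backs; the gripper's body (75 mm by 177 mm) begins 78 mm behind the grasp point.
Start: joints at [1.067, 0.245, 1.558, -0, 1.339, -0.174], TCP at [0.211, 0.615, 0.205] pointing down, gripper open.
Joint ranges: [-3.13, 3.13], [-1.02, 2.26], [0.13, 2.54], [-0.95, 4.09], [0.21, 2.88], [-2.74, 2.74]. Speed limits (rad/s): [2.57, 2.57, 3.14, 3.14, 3.14, 3.14].

## Interface

Orientations are given as a rotation vector (axis times angle).
In Python, from station import get_obs, snapshot, finish_job gives the robot as it stands.
- The arm moves only by the tool step_arm, never from a script. Its argument "moves" is a list of rows, each a list of 3 entries, a list of its own where there are three numbers: the closure, from 0 (fully open) to 1 (shut), then the shift along the world's x, y, z in units of 25 mm (1.0 is 25 mm), then the turn about the world's z in units of 6 degrees (1.0 is 6 degrees). A call has 1 to 8 rows; each row shifts and turns the commanded pose from where the row before left it; what a row does not reach is not made up. A row lasts 1/10 s, in which the tool goes at most 50 mm and 8.59 degrees, less where a joint would pass 70% of its speed; a pose out of reach is approached as far as the arm can. A call is refused whole if a number of a shift passes 1 or a number of a turn 1, either way. A call with a gripper value outside its range is refused whole. The fingers move at their own pace and stop on an object; "grip_force" is the grip in N (left out, the last holds). Time passes only in rows, so rows that do not move let the fingers close. It gives the time, the measured TCP pose, the force, the opening and the grip force at its end, in the units of the state.
- get_obs(): the state, without advancing time (a new reading comes with each control period).
- snapshot(name): name is "scene" or "top"; returns a dict with "frame" (400x640x3 uint8, red, green, blue), "intrinsics" (3x3 intrinsics, pixels), "k1" (the pictures are not rectified: a ray, as slopes to the right and down, at radius r is drawn at 1 + k1 r^2 times it, then the intrinsics apply), "T" (4x4, takes a point from camera to world coordinates). Camera axes: x right, y up, looking along -z (the intrinsics and any distortion apply to the point x, -y, -z); pixel columns grow to the right and rows downward; lengths in m; the calibration is good to about 2 mm. A picture is of the moment at which its call begins. There is no depth.
- finish_job(): hands the job in; it is judged then, once.
The state is a dict: "time_s": time; "qpos": joint angles; "dq": joint speeds; "effort": joint torques, N m; "eef_pos": TCP position; "tcp_rot": TCP orientation; "ft_force": force on the tool from outside, world axes, zero at the start; "moment": the same for the moment, N m; "finger_gap": finger opening in m; "grasp_force": force on a finger pad.
Only numpy, scipy, OpenCV 4.12 (cv2) and the standard library are available. Lean on these libraries where they do the work, as an engineer would, in place of code of your own. Each camera call takes 0.05 s, during which the arm holds its last target. There are 200 camera calls.

## Task

The kadai has been carried to the table in its wooden carrier: press down the red release key on the sliding jaw and, keeping it pressed, push the jaw along its bar all the way back, away from the kadai, until it meets the end of its travel, so that the bowl stands free; then leave everything untouched. Only press and push with the fingertips: do not pick up or knock the kadai, and leave the other tableware where it stands.

Things in the scene. Friction and masses are not known exactly. Their poses are not given: they have to be found in the camera images.
- carrier: dark teak bowl carrier that does not shift: board 150 (x) x 360 (y) x 18 mm high, origin at the centre of its underside. Its y axis runs along the ladder-like toothed steel bar (top 40 mm above the table) on the board's +y half; the jaw opens towards +y. A pale fixed stop (top 68 mm) stands at the -y end; the kadai stands between it and the jaw.
- jaw (a joint): position of the sliding jaw along the bar, m: 0 nearest the kadai, 0.110 fully back (end of travel); grows along the carrier's +y. It slides with 2 N of friction and a drag of 12 N per m/s. While the release key is up the ratchet blocks it from going back (+y), apart from up to one tooth (10 mm) of play, and lets it click towards the kadai.
- key (a joint): depth to which the red release key is pressed, m: 0 up, 0.009 fully down. A spring returns it (about 3 N to start, 7 N fully down; it does not latch down). The ratchet lets go from about 0.005; press to 0.006 or deeper and keep it there while the jaw is pushed.
- key_top (a point): centre of the flat top of the red release key, a pad 50 mm (carrier x) x 48 mm (carrier y) on the jaw; 72 mm above the table when up. It travels with the jaw and sinks straight down. Nothing stands higher beside it except the push plate.
- push_plate (a point): the jaw is a dark block 70 x 62 mm (top 58 mm above the table) with a black face 100 mm wide to the kadai (top 66 mm) and, at its +y end, a steel push plate 90 mm wide, 10 mm thick, top 105 mm. Point: middle of the top edge of the plate's face that looks at the key, 27 mm from the key's centre. A fingertip on the key pushes the jaw back against this face. Moves with the jaw.
- kadai_mid (a point): steel kadai-shaped serving bowl, loose, 0.4 kg, 136 mm across the rim, 52 mm high, two brass loop handles (172 mm across them) along its x axis; point on its axis, half-way up (26 mm above its foot). It stands on the carrier's board, its foot 18 mm above the table.
- salt_jar: white salt jar with steel cap, 46 mm across, 72 mm high, loose beside the carrier on the robot's side; origin at the centre of its underside
- thali: steel thali, 250 mm across, 22 mm high, loose; origin at the centre of its underside
- tumbler_a: glass tumbler, 68 mm across the rim, 105 mm high, loose; origin at the centre of its underside
- tumbler_b: second glass tumbler, the same size, loose; origin at the centre of its underside
- katori: small steel bowl, 86 mm across, 38 mm high, loose; origin at the centre of its underside
- lid: orange hard silicone lid lying flat on the thali, 160 mm across, 31 mm high with its knob, loose; origin at the centre of its underside
Not all that is in view belongs to the job. Leave any black or pink look-alike of the part that bears kadai_mid alone.

How it is judged:
By the outcome, as a careful person would: the job done as asked, in the order asked, and still so for the second after the job is handed in, with the robot touching nothing.
It also fails if it takes over 35 s, if anything falls off the work surface, if the arm or the gripper's body presses on something with over 40 N, if the wrist force passes 120 N, or if a joint passes its speed limit or range.

## Working session

There is one attempt and no reset: what is moved stays moved. The work goes in short steps, Python scripts to look and compute and a tool call to move; the robot and the scene stay as the last step left them, time stands still between calls to the robot, and variables do not carry over. Pictures are saved under pics/ and viewed, at most 10 in all, crops included, and the job is handed in when it is done.

Besides the shell and the picture viewer there is one more tool, called after "Call:" by a JSON object that holds its "api" and its "payload", one argument or row to a line. step_arm: Moves the arm, as the interface text tells. Its arguments: {"type":"object","properties":{"moves":{"type":"array","items":{"type":"array"}},"grip_force":{"type":"number"}},"required":["moves"]}

```bash
mkdir -p pics; cat > h.py <<'E'
import numpy as np, cv2
from station import get_obs, snapshot
def ray(s,u,v):
    K=np.array(s["intrinsics"],float);k=float(s["k1"])
    p=np.array([(u-K[0,2])/K[0,0],(v-K[1,2])/K[1,1]])
    q=cv2.undistortPoints(np.array([[[u,v]]],float),K,np.array([k,0,0,0.]))[0,0]
    T=np.array(s["T"]);return T[:3,3],T[:3,:3]@np.array([q[0],-q[1],-1])
def at(s,u,v,z):
    o,d=ray(s,u,v);return np.round(o+d*(z-o[2])/d[2],4)
def proj(s,P):
    T=np.array(s["T"]);c=T[:3,:3].T@(np.array(P)-T[:3,3])
    q=np.array([c[0],-c[1]])/-c[2];q=q*(1+s["k1"]*(q@q));K=np.array(s["intrinsics"]);return (K[:2,:2]@q+K[:2,2]).round(1)
E
python3 - <<'E'
from h import *
import pickle
for n in("scene","top"):
    s=snapshot(n);pickle.dump(s,open(n+".pkl","wb"));cv2.imwrite(f"pics/{n}0.png",s["frame"][:,:,::-1]);print(n,s["intrinsics"],s["k1"],np.round(s["T"],3))
print(get_obs())
E
```

```text
scene [[468.39938749   0.         317.78861488]
 [  0.         468.39938749 194.13143645]
 [  0.           0.           1.        ]] 0.04813992580141264 [[-0.876 -0.333  0.349  1.052]
 [ 0.482 -0.621  0.618  0.908]
 [ 0.011  0.71   0.704  1.195]
 [ 0.     0.     0.     1.   ]]
top [[458.0745464    0.         320.3702323 ]
 [  0.         458.0745464  191.47109194]
 [  0.           0.           1.        ]] -0.03339231421408252 [[-0.068  0.975 -0.212  0.195]
 [-0.998 -0.065  0.021 -0.026]
 [ 0.006  0.213  0.977  1.436]
 [ 0.     0.     0.     1.   ]]
{'time_s': 0.1, 'qpos': array([ 1.06688109e+00,  2.45741164e-01,  1.55884314e+00, -3.92565930e-05,
        1.33871658e+00, -1.74129105e-01]), 'dq': array([-0.0003341 , -0.00069561, -0.00129904, -0.00078372,  0.0048668 ,
       -0.00141065]), 'effort': array([ 8.88441737e-04, -4.16909194e+01, -3.15528166e+01,  6.86861551e-02,
        3.09621252e-02, -5.68317114e-05]), 'eef_pos': array([0.21026023, 0.61449546, 0.20448385]), 'tcp_rot': array([-5.15580988e-01, -3.09845628e+00,  2.55007819e-03]), 'ft_force': array([-0.49554248, -0.28541798, -0.1305889 ]), 'moment': array([-0.00231058,  0.02825052, -0.06968842]), 'grasp_force': 0.0, 'finger_gap': 0.09393404024451621}
```

View pics/scene0.png

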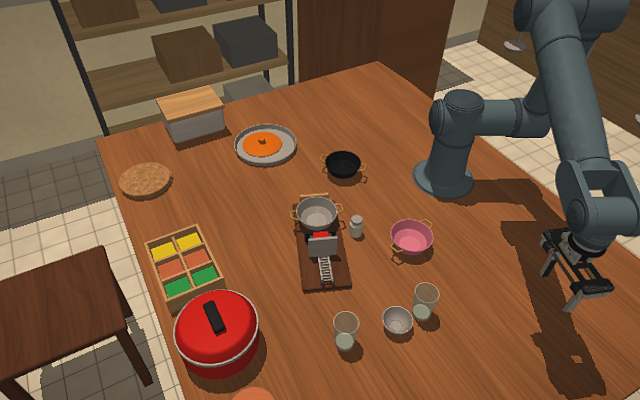

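View pics/top0.png

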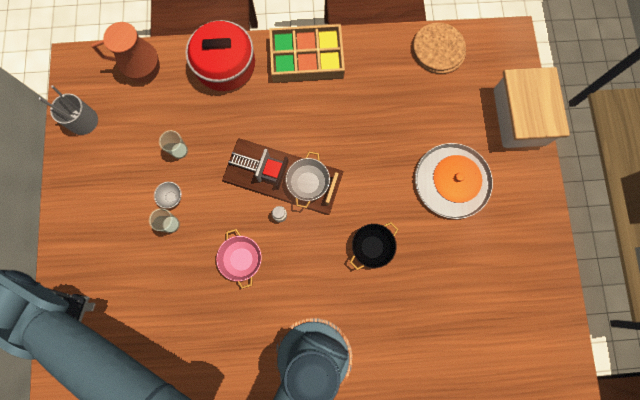

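Scene picture: the carrier holds the steel kadai at (316,212) and the jaw with its red key at (321,235). In the top picture the kadai is at (307,179), the key at (271,168) and the plate at (262,165).

Possible mix-ups in the top view are the black kadai (375,245), the pink kadai (239,258) and the red casserole lid (220,50). I choose the red pad on the teak carrier and check it in a close crop.

```bash
python3 - <<'E'
from h import *
import pickle
a=pickle.load(open("top.pkl","rb"))["frame"][130:220,215:350,::-1]
b=pickle.load(open("scene.pkl","rb"))["frame"][185:295,280:380,::-1]
a=cv2.resize(a,None,fx=5.9,fy=5.9,interpolation=cv2.INTER_CUBIC);b=cv2.resize(b,None,fx=5.4,fy=5.4,interpolation=cv2.INTER_CUBIC)
cv2.imwrite("pics/a.png",a);cv2.imwrite("pics/b.png",b)
E
```

```text
(no output)
```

View pics/a.png

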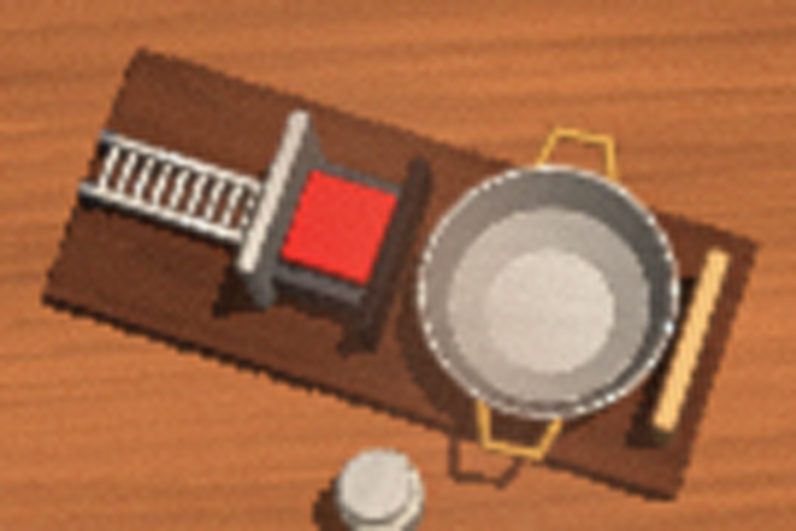

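View pics/b.png

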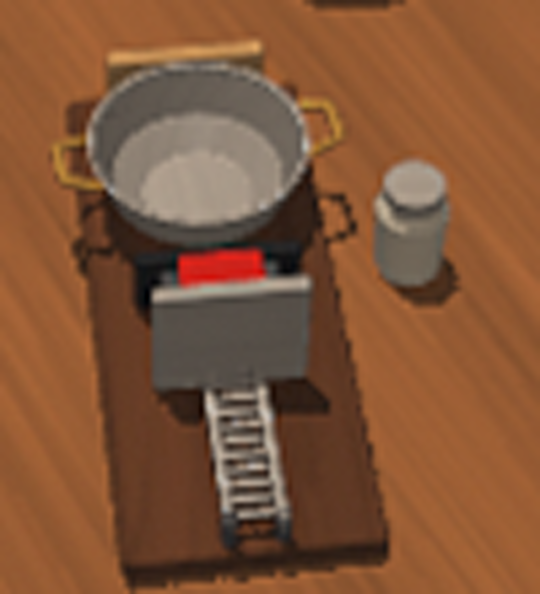

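The crop confirms the red pad on the carrier's jaw. Key corners in the crop are (315,170), (398,193), (365,285) and (283,258). Board corners are (140,52), (758,242), (675,498) and (45,298).

```bash
python3 - <<'E'
from h import *
import pickle
s=pickle.load(open("top.pkl","rb"));c=pickle.load(open("scene.pkl","rb"))
f=lambda x,y,z:at(s,(x+.5)/5.9-.5+215,(y+.5)/5.9-.5+130,z)
g=lambda x,y,z:at(c,(x+.5)/5.4-.5+280,(y+.5)/5.4-.5+185,z)
B=np.array([f(*p,.018) for p in[(140,52),(758,242),(675,498),(45,298)]]);K=np.array([f(*p,.072) for p in[(315,170),(398,193),(365,285),(283,258)]])
P=np.array([f(300,112,.105),f(245,268,.105)])
print("board",B,B.mean(0));print("key",K,K.mean(0));print("plate top",P,P.mean(0))
y=(B[0]+B[3]-B[1]-B[2])[:2];y2=(B[3]-B[2]+B[0]-B[1])[:2];x=(B[0]-B[3]+B[1]-B[2])[:2]
print("yaw y",np.degrees(np.arctan2(y[1],y[0])),"xaxis",np.degrees(np.arctan2(x[1],x[0])))
print("scene plate far top edge",g(155,292,.105),g(308,280,.105),"bar end",g(255,545,.04),"kadai",f(548,290,.07),"jar",f(378,485,.072))
o=get_obs()
from scipy.spatial.transform import Rotation as R
print(R.from_rotvec(o["tcp_rot"]).as_matrix().round(3))
E
```

```text
board [[ 0.6961  0.1985  0.018 ]
 [ 0.5656 -0.1329  0.018 ]
 [ 0.4282 -0.0779  0.018 ]
 [ 0.56    0.2538  0.018 ]] [0.562475 0.060375 0.018   ]
key [[0.6058 0.1001 0.072 ]
 [0.5904 0.0573 0.072 ]
 [0.5419 0.0769 0.072 ]
 [0.5592 0.1188 0.072 ]] [0.574325 0.088275 0.072   ]
plate top [[0.6274 0.1035 0.105 ]
 [0.5465 0.1348 0.105 ]] [0.58695 0.11915 0.105  ]
yaw y 68.41791913655914 xaxis -21.96376092376631
scene plate far top edge [0.629  0.1055 0.105 ] [0.5493 0.1384 0.105 ] bar end [0.6393 0.2396 0.04  ] kadai [ 0.5334 -0.0179  0.07  ] jar [0.4362 0.0753 0.072 ]
[[-0.946  0.324 -0.001]
 [ 0.324  0.946 -0.002]
 [ 0.    -0.002 -1.   ]]
```

Call:
{"api": "step_arm", "payload": {
  "moves": [
    [1, [0.6, -0.87, 0], -0.45],
    [1, [0.6, -0.87, 0], 0],
    [1, [0.6, -0.87, 0], 0],
    [1, [0.6, -0.87, 0], 0],
    [1, [0.6, -0.87, 0], 0],
    [1, [0.6, -0.87, 0], 0],
    [1, [0.6, -0.87, 0], 0],
    [1, [0.6, -0.87, 0], 0]
  ],
  "grip_force": 20
}}

```text
time_s: 0.9
eef_pos: [0.3307, 0.4398, 0.205]
tcp_rot: [-0.588, -3.086, 0.001]
ft_force: [0.2, 0.2, 0.2]
finger_gap: 0.0335
grasp_force: 0.0
```

Call:
{"api": "step_arm", "payload": {
  "moves": [
    [1, [0.6, -0.87, 0], 0],
    [1, [0.6, -0.87, 0], 0],
    [1, [0.6, -0.87, 0], 0],
    [1, [0.6, -0.87, 0], 0],
    [1, [0.6, -0.87, 0], 0],
    [1, [0.6, -0.87, 0], 0],
    [1, [0.6, -0.87, 0], 0],
    [1, [0.6, -0.87, 0], 0]
  ]
}}

```text
time_s: 1.7
eef_pos: [0.4507, 0.2659, 0.205]
tcp_rot: [-0.589, -3.085, 0.001]
ft_force: [-0.5, -0.3, -0.6]
finger_gap: 0.0006
grasp_force: 0.0
```

Call:
{"api": "step_arm", "payload": {
  "moves": [
    [1, [0.6, -0.87, 0], 0],
    [1, [0.6, -0.87, 0], 0],
    [1, [0.6, -0.87, 0], 0],
    [1, [0.6, -0.87, 0], 0],
    [1, [0.6, -0.87, 0], 0],
    [1, [0.6, -0.87, 0], 0],
    [1, [0.6, -0.6, 0], 0],
    [1, [0, 0, 0], 0]
  ]
}}

```text
time_s: 2.5
eef_pos: [0.5567, 0.1199, 0.2051]
tcp_rot: [-0.593, -3.085, 0.0]
ft_force: [0.2, 0.5, 0.2]
finger_gap: 0.0006
grasp_force: 0.0
```

Call:
{"api": "step_arm", "payload": {
  "moves": [
    [1, [0.4, -0.52, 0], 0],
    [1, [0.4, -0.52, 0], 0],
    [1, [0, 0, -1], 0],
    [1, [0, 0, -1], 0],
    [1, [0, 0, -1], 0],
    [1, [0, 0, -1], 0],
    [1, [0, 0, -0.3], 0],
    [1, [0, 0, 0], 0]
  ]
}}

```text
time_s: 3.3
eef_pos: [0.5749, 0.0953, 0.0969]
tcp_rot: [-0.588, -3.084, 0.001]
ft_force: [0.3, 0.4, 0.5]
finger_gap: 0.0003
grasp_force: 0.0
```

```bash
python3 - <<'E'
from h import *
o=get_obs();print(o["eef_pos"],o["ft_force"])
s=snapshot("scene");t=snapshot("top");r=lambda f,k:cv2.resize(f[:,:,::-1],None,fx=k,fy=k,interpolation=cv2.INTER_CUBIC)
print(proj(s,o["eef_pos"]),proj(t,o["eef_pos"]))
a=r(t["frame"][130:220,225:325],4);b=r(s["frame"][190:280,270:370],4)
cv2.imwrite("pics/c.png",np.hstack([a,b]))
E
```

```text
[0.57486039 0.0953402  0.09685374] [0.32162297 0.41709212 0.46955795]
[322.3 231.7] [269.1 165.8]
```

View pics/c.png

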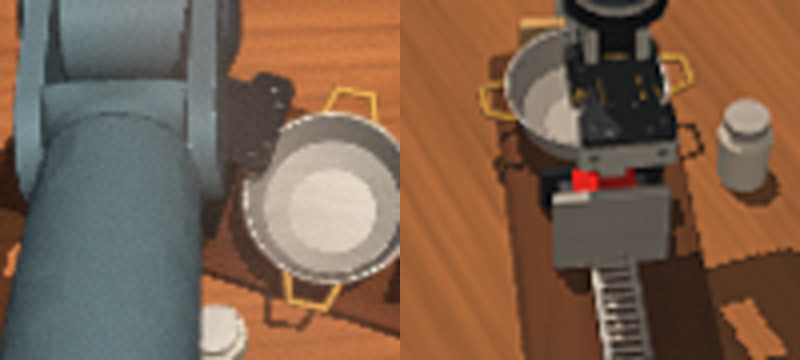

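The crop shows the shut fingers above the red pad, between the kadai and the plate. Now pressing slowly.

Call:
{"api": "step_arm", "payload": {
  "moves": [
    [1, [0, 0, -0.5], 0],
    [1, [0, 0, -0.4], 0],
    [1, [0, 0, 0], 0]
  ]
}}

```text
time_s: 3.7
eef_pos: [0.5742, 0.0955, 0.0736]
tcp_rot: [-0.588, -3.083, 0.001]
ft_force: [0.2, 0.7, -0.9]
finger_gap: 0.0003
grasp_force: 0.0
```

Call:
{"api": "step_arm", "payload": {
  "moves": [
    [1, [0, 0, -0.1], 0],
    [1, [0, 0, -0.1], 0],
    [1, [0, 0, 0], 0]
  ]
}}

```text
time_s: 4.0
eef_pos: [0.5758, 0.0955, 0.0708]
tcp_rot: [0.588, 3.086, -0.0]
ft_force: [-1.1, 0.2, 3.7]
finger_gap: 0.0005
grasp_force: 1.5
```

Call:
{"api": "step_arm", "payload": {
  "moves": [
    [1, [0, 0, -0.1], 0],
    [1, [0, 0, -0.06], 0],
    [1, [0, 0, 0], 0],
    [1, [0, 0, 0], 0]
  ]
}}

```text
time_s: 4.4
eef_pos: [0.5758, 0.0955, 0.0668]
tcp_rot: [0.588, 3.085, 0.0]
ft_force: [-1.1, 0.5, 4.9]
finger_gap: 0.0002
grasp_force: 2.4
```

Call:
{"api": "step_arm", "payload": {
  "moves": [
    [1, [0, 0, -0.06], 0],
    [1, [0, 0, -0.06], 0],
    [1, [0, 0, 0], 0]
  ]
}}

```text
time_s: 4.7
eef_pos: [0.5759, 0.0955, 0.0639]
tcp_rot: [0.588, 3.085, 0.0]
ft_force: [-1.6, 0.4, 6.2]
finger_gap: 0.0004
grasp_force: 3.1
```

Call:
{"api": "step_arm", "payload": {
  "moves": [
    [1, [0.06, 0.15, 0], 0],
    [1, [0.06, 0.15, 0], 0],
    [1, [0.1, 0.25, 0], 0],
    [1, [0.1, 0.25, 0], 0],
    [1, [0.1, 0.25, 0], 0]
  ]
}}

```text
time_s: 5.2
eef_pos: [0.5862, 0.1214, 0.0639]
tcp_rot: [0.588, 3.086, -0.002]
ft_force: [-2.2, -1.7, 6.8]
finger_gap: 0.0007
grasp_force: 3.1
```

Call:
{"api": "step_arm", "payload": {
  "moves": [
    [1, [0.1, 0.25, 0], 0],
    [1, [0.1, 0.25, 0], 0],
    [1, [0.1, 0.25, 0], 0],
    [1, [0.1, 0.25, 0], 0],
    [1, [0.1, 0.25, 0], 0],
    [1, [0.1, 0.25, 0], 0],
    [1, [0.1, 0.25, 0], 0],
    [1, [0.1, 0.25, 0], 0]
  ]
}}

```text
time_s: 6.0
eef_pos: [0.6062, 0.1715, 0.0639]
tcp_rot: [0.588, 3.086, -0.002]
ft_force: [-2.0, -1.7, 6.3]
finger_gap: 0.0005
grasp_force: 3.1
```

Call:
{"api": "step_arm", "payload": {
  "moves": [
    [1, [0.08, 0.2, 0], 0],
    [1, [0.08, 0.2, 0], 0],
    [1, [0.08, 0.2, 0], 0],
    [1, [0.08, 0.2, 0], 0],
    [1, [0.04, 0.1, 0], 0]
  ]
}}

```text
time_s: 6.5
eef_pos: [0.6153, 0.1935, 0.0639]
tcp_rot: [0.587, 3.086, -0.003]
ft_force: [-2.8, -5.2, 6.5]
finger_gap: 0.0003
grasp_force: 3.1
```

Call:
{"api": "step_arm", "payload": {
  "moves": [
    [1, [0.03, 0.08, 0], 0],
    [1, [0.03, 0.08, 0], 0],
    [1, [0, 0, 0], 0]
  ]
}}

```text
time_s: 6.8
eef_pos: [0.6169, 0.1973, 0.064]
tcp_rot: [0.588, 3.085, -0.003]
ft_force: [-2.2, -3.6, 5.7]
finger_gap: 0.0002
grasp_force: 3.0
```

Call:
{"api": "step_arm", "payload": {
  "moves": [
    [1, [0.04, 0.1, 0], 0],
    [1, [0.04, 0.1, 0], 0],
    [1, [0, 0, 0], 0]
  ]
}}

```text
time_s: 7.1
eef_pos: [0.617, 0.1978, 0.0639]
tcp_rot: [-0.586, -3.082, 0.019]
ft_force: [-13.1, -20.3, 14.5]
finger_gap: 0.0003
grasp_force: 14.6
```

Call:
{"api": "step_arm", "payload": {
  "moves": [
    [1, [0.04, 0.1, 0], 0],
    [1, [0.04, 0.1, 0], 0],
    [1, [0, 0, 0], 0]
  ]
}}

```text
time_s: 7.4
eef_pos: [0.6169, 0.1977, 0.064]
tcp_rot: [-0.584, -3.077, 0.035]
ft_force: [-22.2, -37.2, 23.5]
finger_gap: 0.0005
grasp_force: 27.1
```

Call:
{"api": "step_arm", "payload": {
  "moves": [
    [1, [-0.04, -0.1, 0], 0],
    [1, [-0.04, -0.1, 0], 0],
    [1, [0, 0, 0], 0]
  ]
}}

```text
time_s: 7.7
eef_pos: [0.617, 0.1978, 0.0639]
tcp_rot: [-0.588, -3.082, 0.016]
ft_force: [-10.7, -19.3, 13.7]
finger_gap: 0.0006
grasp_force: 13.2
```

```bash
python3 - <<'E'
from h import *
s=snapshot("scene")
a=cv2.resize(s["frame"][185:295,280:380,::-1],None,fx=5.4,fy=5.4,interpolation=cv2.INTER_CUBIC)
cv2.imwrite("pics/d.png",a)
E
```

```text
(no output)
```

View pics/d.png

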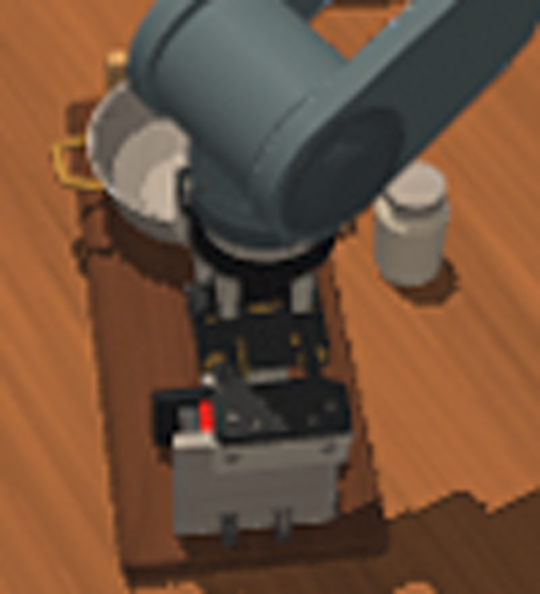

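The plate (bottom edge at row 530) now sits against the bar's end posts at (230,525) and (282,522). I'll ease the push without reversing, then lift straight up.

Call:
{"api": "step_arm", "payload": {
  "moves": [
    [1, [-0.03, -0.07, 0], 0],
    [1, [-0.02, -0.06, 0], 0],
    [1, [0, 0, 0], 0]
  ]
}}

```text
time_s: 8.05
eef_pos: [0.6171, 0.1978, 0.0639]
tcp_rot: [-0.589, -3.085, 0.006]
ft_force: [-3.3, -7.6, 8.3]
finger_gap: 0.0004
grasp_force: 5.3
```

Call:
{"api": "step_arm", "payload": {
  "moves": [
    [1, [0, 0, 0.2], 0],
    [1, [0, 0, 0.3], 0],
    [1, [0, 0, 0.5], 0],
    [1, [0, 0, 1], 0],
    [1, [0, 0, 1], 0],
    [1, [0, 0, 1], 0],
    [1, [0, 0, 1], 0],
    [1, [0, 0, 0], 0]
  ]
}}

```text
time_s: 8.85
eef_pos: [0.6198, 0.2009, 0.1933]
tcp_rot: [0.587, 3.078, 0.006]
ft_force: [0.3, 0.6, 0.1]
finger_gap: 0.0005
grasp_force: 0.0
```

Call:
{"api": "step_arm", "payload": {
  "moves": [
    [1, [-0.6, 0.87, 0.3], 0],
    [1, [-0.6, 0.87, 0.3], 0],
    [1, [-0.6, 0.87, 0], 0],
    [1, [-0.6, 0.87, 0], 0],
    [1, [-0.6, 0.87, 0], 0],
    [1, [-0.6, 0.87, 0], 0],
    [1, [-0.6, 0.87, 0], 0],
    [1, [-0.6, 0.87, 0], 0]
  ]
}}

```text
time_s: 9.65
eef_pos: [0.4959, 0.3748, 0.2017]
tcp_rot: [-0.588, -3.084, 0.001]
ft_force: [0.3, 0.2, 0.3]
finger_gap: 0.0003
grasp_force: 0.0
```

Call:
{"api": "step_arm", "payload": {
  "moves": [
    [1, [-0.6, 0.87, 0], 0],
    [1, [-0.6, 0.87, 0], 0],
    [1, [-0.6, 0.87, 0], 0],
    [1, [-0.6, 0.87, 0], 0],
    [1, [-0.6, 0.87, 0], 0],
    [1, [-0.6, 0.87, 0], 0],
    [1, [0, 0, 0], 0],
    [1, [0, 0, 0], 0]
  ]
}}

```text
time_s: 10.45
eef_pos: [0.4067, 0.5043, 0.2021]
tcp_rot: [-0.587, -3.085, 0.002]
ft_force: [0.7, -0.5, -0.2]
finger_gap: 0.0004
grasp_force: 0.0
```

```bash
python3 - <<'E'
from h import *
s=snapshot("scene");t=snapshot("top")
a=cv2.resize(t["frame"][130:220,215:350,::-1],(797,531),interpolation=cv2.INTER_CUBIC)
cv2.imwrite("pics/e.png",a);cv2.imwrite("pics/f.png",s["frame"][:,:,::-1])
E
```

```text
(no output)
```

View pics/e.png

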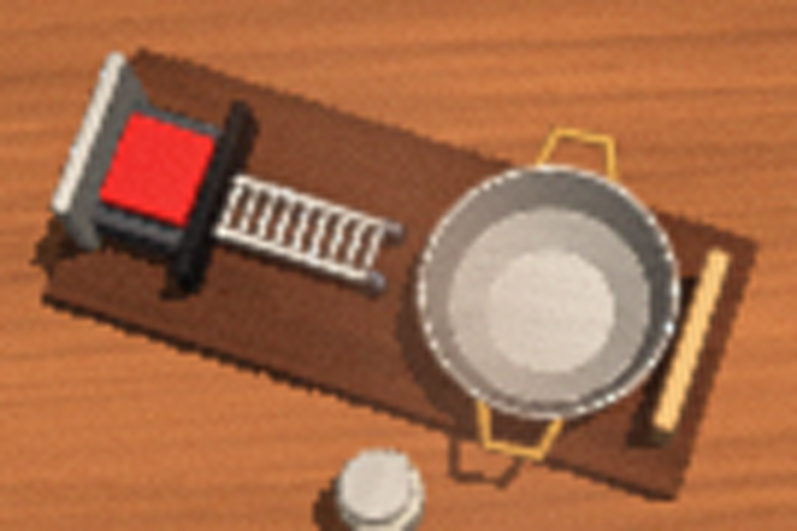

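View pics/f.png

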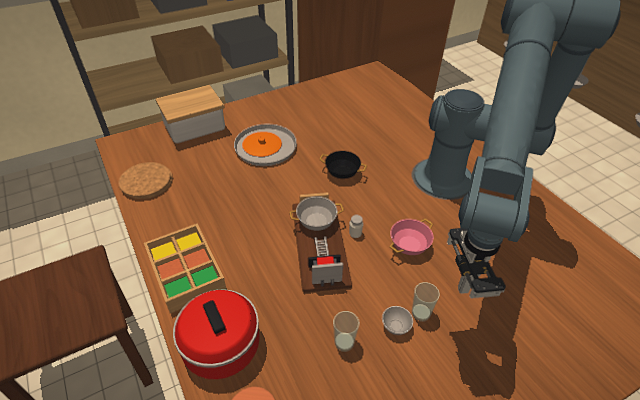

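The jaw is fully back, with its plate at about (90,135) in the crop. The key is up, the kadai (548,290) and salt jar (378,485) have not moved, and the arm is clear.

```bash
python3 -c "
from station import finish_job
print(finish_job())"
```

```text
the job is handed in; nothing more can be done
None
```

The job is handed in: I held the key down and pushed the jaw back to its end stop; the kadai and the other tableware look unmoved, and the arm touches nothing.

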